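Bar on the sieve clamp, cap nut held bore-up for oiling

TASK

Close up the sieve clamp: lay the ribbed clamp bar across the stand, with both posts through its slots, so that it lies flat on the rim of the top sieve, and let go of it. Then pick up the square cap nut that lies on its side, find by feel or by eye which end has the deep blind bore (the other end has only a shallow recess and looks much the same), turn it bore-up and finish while holding it upright and still, well over 10 cm clear of the desk and touching nothing else, so that I can put a drop of oil into it. Leave the other cap nut (already oiled, standing bore-up), the brush and the round tin near the stand where they are.

Things in the scene. Friction and masses are not known exactly. Their poses are not given: they have to be found in the camera images.
- stand: The sieve clamp stand, fixed to the desk: a grey base 14 mm thick (a 212 mm disc with a 296 x 64 mm foot) carrying two stacked round sieves of 202 mm diameter, which are seated and do not move, between two upright steel posts. Origin: centre of the base's underside, z up. The posts stand at y = +118 and -118 mm in its own frame; they are 20 mm in diameter with coned tips, top at 122 mm above the desk. Half a turn about z makes no difference to the job.
- stand_seat (a point): Point on the stand's axis at the height of the top sieve's rim, 78 mm above the desk, where the middle of the bar's underside comes to lie. Same axes as the stand.
- bar_grip (a point): Clamp bar, loose, grey painted metal, lying flat on the desk: a flat plate 290 mm long (its x) x 46 mm wide (its y) x 12 mm thick with an upright stiffening rib on top, 160 mm long (along x), 14 mm thick and 24.5 mm high. The point is the middle of the bar, 24 mm above its underside (half-way up the rib); z up. Slots go through the plate at x = +118 and -118 mm, each 34 mm long (along x) by 24.5 mm wide (along y). Either way round fits. About 0.5 kg.
- cap_mid (a point): Centre of the square cap nut to be held: loose, plain grey metal, lying on a long side, this point 22 mm above the desk. 64 mm long along its x, 44 x 44 mm square, with a raised round face (41 mm diameter, 3 mm high) on each end. Its x axis points out of the end with the deep bore (22 mm diameter, 44 mm deep); z is up at the start, so the sides facing +y and -y are free to grip.
- cap_hole (a point): Centre of the mouth of that cap nut's deep bore, 32 mm from its centre along its own x.
- cap: The cap nut to be held, as a whole body of about 0.26 kg; same axes as cap_mid; origin 22 mm from the centre, in the middle of the long side on which it lies at first. The end facing -x has only a recess 22 mm in diameter and 4.5 mm deep.
- clamp_bar: The clamp bar as a whole body; same axes as bar_grip, origin in the middle of its underside.
- cap_done_mid (a point): The other cap nut of the same shape and size, already oiled, standing upright with its bore up; its centre, 32 mm above the desk. To be left alone.
- brush: Wooden hand brush, 252 x 56 x 46 mm, lying left in front of the stand; origin in the middle of its underside. To be left alone.
- sample_tin: Round grey lidded tin, 70 mm in diameter, 48 mm high; origin in the middle of its underside. To be left alone.

How it is judged:
On the way:
1. the clamp bar lies flat on the top sieve's rim with both posts through its slots, let go (horizontal distance between bar_grip and stand_seat below 0.01 m and angle between the x axis of clamp_bar and the y axis of stand, either way round below 0.07 rad and z of bar_grip in the frame of stand_seat below 0.028 m and angle between bar_grip's own z axis and vertical below 0.06 rad and contact force between clamp_bar and stand above 0.5 N and contact force between clamp_bar and the fingers below 0.1 N), for 0.2 s.
At the end, for the whole second after the job is handed in: Bar let go on the top sieve's rim: centred within 10 mm, along the posts within 4 deg, level within 3.5 deg, at most 4 mm off the rim. Cap nut held in the fingers, deep bore up within 12 deg of vertical, centre at least 130 mm above the desk, still, touching neither stand nor bar (horizontal distance between bar_grip and stand_seat below 0.01 m and angle between the x axis of clamp_bar and the y axis of stand, either way round below 0.07 rad and z of bar_grip in the frame of stand_seat below 0.028 m and angle between bar_grip's own z axis and vertical below 0.06 rad and contact force between clamp_bar and the arm below 0.1 N and contact force between clamp_bar and the fingers below 0.1 N and angle between cap_mid's own x axis and vertical below 0.21 rad and height (world z) of cap_mid above 0.13 m and contact force between cap and the fingers above 1 N and contact force between cap and stand below 0.1 N and contact force between cap and clamp_bar below 0.1 N and linear speed of cap below 0.02 m/s); the arm keeps its last pose, push and grip.
It fails at once if the oiled cap nut is moved by more than 20 mm or tipped (distance of cap_done_mid from where it was at the start of the episode above 0.02 m or angle between cap_done_mid's own z axis and vertical above 0.3 rad).
It fails at once if the brush is moved by more than 30 mm (distance of brush from where it was at the start of the episode above 0.03 m).
It fails at once if the tin is moved by more than 30 mm (distance of sample_tin from where it was at the start of the episode above 0.03 m).
It also fails if it takes over 67 s, if anything falls off the work surface, if the arm or the gripper's body presses on something with over 40 N, if the wrist force passes 120 N, or if a joint passes its speed limit or range.

ROBOT

A 6-joint arm with a two-finger parallel gripper is mounted at the origin on a cart in front of the work surface, level with it; the furniture and walls round the work are solid. World frame = base frame: x ahead of the robot, y to its left, z up, the work surface at z = 0. Lengths are in m, angles in rad, forces in N, time in s.
With the tool pointing down it reaches from about 0.25 to 0.725 m from the base axis. Payload 4 kg.
Tool frame: the origin (TCP) lies at the very end of the fingers, on their centre line; the grasp point (between the pads) lies bot.grasp_offset behind it (bot.grasp_offset is the distance from the TCP to the grasp point, in m); z points along the fingers, y is the direction in which the jaws open and shut (so a half turn about z gives the same grasp; the last joint's range is limited). The gripper opens to 85 mm and grips with 20 to 120 N. Pads are 22 mm wide; open, the fingers measure 114 mm over their backs; the gripper's body (76 mm by 85 mm) begins 54 mm behind the grasp point. The pads swing forward as they close: fully open they stand 13 mm farther back than shut.
Start: joints at [1.262, 0.241, 0.005, 1.335, 0, 1.571], TCP at [0.152, 0.476, 0.231] pointing down, gripper open.
Joint ranges: [-2.72, 2.72], [-1.05, 1.87], [-1.09, 1.28], [-1.99, 2.15], [-1.42, 1.44], [-3.14, 3.14]. Speed limits (rad/s): [2.79, 2.79, 3.14, 3.14, 3.14, 3.14].

INTERFACE

Orientations are given as a unit quaternion [x, y, z, w].
In Python, from workcell import bot gives the robot as it stands. The module is installed in compiled form; this text tells all that it offers.
- The arm moves only by the shell command python3 -m jog 'ROWS' [OPENING]. ROWS is JSON, a list that holds one entry, the list of rows, each a list of 6 numbers: the shift along the tool's x, y, z in m, then the turn, a rotation vector about the tool's x, y, z in degrees. In form: [[[dx, dy, dz, wx, wy, wz], ...]]. A call has 1 to 12 rows; each row shifts and turns the pose as measured when the row begins, along the tool's axes as they then stand; what a row does not reach is not made up. A row lasts 1/8 s, in which the tool goes at most 62.5 mm and 10.7 degrees, less where a joint would pass 70% of its speed; a pose out of reach is approached as far as the arm can. A call is refused whole if a number of a shift passes 0.0625 or a number of a turn 10.7, either way. A call with a gripper value outside its range is refused whole. OPENING is the finger opening in m, from 0 to 0.0854, set as the call begins (- or left out, the last holds). The fingers move at their own pace and stop on an object; the grip force is fixed at half the most. Time passes only in rows, so rows that do not move let the fingers close. It gives the time, the measured TCP pose, the force and the opening at its end, in the units of the state.
- bot.get_obs(): the state, without advancing time (a new reading comes with each control period).
- bot.camera(name): name is "scene" or "top" or "wrist"; returns a dict with "pixels" (400x640x3 uint8, red, green, blue), "fx", "fy", "cx", "cy" (pixels), "rvec" (rotation vector, rad) and "tvec" (3), from world to camera coordinates, as OpenCV has them. Camera axes: x right, y down, z forward; pixel columns grow to the right and rows downward; lengths in m; the calibration is good to about 2 mm. A picture is of the moment at which its call begins. There is no depth.
- bot.job_done(): hands the job in, once; it reports no verdict.
The state is a dict: "clock": time; "joint_pos": joint angles; "joint_vel": joint speeds; "tau": joint torques, N m; "eef_pos": TCP position; "tool_rot": TCP orientation; "ft_force": force on the tool from outside, world axes, zero at the start; "ft_torque": the same for the moment, N m; "grip_width": finger opening in m.
Only numpy, scipy, OpenCV 4.12 (cv2) and the standard library are available. Lean on these libraries where they do the work, as an engineer would, in place of code of your own. Each camera call takes 0.05 s, during which the arm holds its last target. There are 200 camera calls.

## Working session

There is one attempt and no reset: what is moved stays moved. The work goes in short steps, Python scripts to look and compute and a shell command to move; the robot and the scene stay as the last step left them, time stands still between calls to the robot, and variables do not carry over. Pictures are saved under pics/ and viewed, on a budget of 10 in all, crops included, one or two more only if the job needs it, and the job is handed in when it is done.

```bash
mkdir -p pics; cat > h.py <<'E'
import numpy as np, cv2
from scipy.spatial.transform import Rotation as R
from workcell import bot
def shot(n,f=None):
    c=bot.camera(n)
    if f: cv2.imwrite('pics/'+f,c['pixels'][:,:,::-1])
    return c
def ray(c,u,v):
    Rm=cv2.Rodrigues(np.array(c['rvec'],float))[0]; t=np.array(c['tvec'],float).ravel()
    return -Rm.T@t, Rm.T@np.array([(u-c['cx'])/c['fx'],(v-c['cy'])/c['fy'],1.])
def onz(c,u,v,z):
    o,d=ray(c,u,v); return o+d*(z-o[2])/d[2]
def proj(c,P):
    return cv2.projectPoints(np.array(P,float).reshape(-1,1,3),np.array(c['rvec'],float),np.array(c['tvec'],float),np.array([[c['fx'],0,c['cx']],[0,c['fy'],c['cy']],[0,0,1.]]),None)[0].reshape(-1,2)
def tri(*obs):
    A=np.zeros((3,3));b=np.zeros(3)
    for c,u,v in obs:
        o,d=ray(c,u,v);d/=np.linalg.norm(d);M=np.eye(3)-np.outer(d,d);A+=M;b+=M@o
    return np.linalg.solve(A,b)
E
python3 - <<'E'
from h import *
import pickle
cs={n:shot(n,n+'0.png') for n in('scene','top','wrist')}
pickle.dump(cs,open('c0.pkl','wb'))
for n,c in cs.items(): print(n,c['fx'],c['cx'],c['cy'],ray(c,320,200))
o=bot.get_obs();print(o,bot.grasp_offset)
a=np.vstack([cs['top']['pixels'],])
E
```

```text
scene 439.77521720936755 311.9928223131308 199.8133315975203 (array([ 0.47375491, -1.45738161,  0.75958496]), array([ 0.06903459,  0.91297903, -0.40253598]))
top 487.75456437539594 315.6768059766513 197.4849300308823 (array([0.44487182, 0.06377723, 1.5952632 ]), array([ 0.07813843, -0.02248363, -0.9967417 ]))
wrist 319.5341563287797 315.267977294902 193.3915467445214 (array([0.07916404, 0.49869751, 0.37346656]), array([ 0.31037474, -0.08529098, -0.94712196]))
{'clock': 0.15, 'joint_pos': array([1.26198377e+00, 2.41254864e-01, 4.05529507e-03, 1.33516478e+00,
       3.18809040e-06, 1.57079227e+00]), 'joint_vel': array([-2.51460703e-04, -1.49727545e-03,  2.57905742e-03,  1.50153899e-05,
       -3.79682362e-04,  2.54707278e-04]), 'tau': array([ 8.47022625e-05, -3.72633648e+01,  2.52639377e+01,  1.23581733e-02,
        1.64375342e-05,  2.20046394e-05]), 'eef_pos': array([0.15182471, 0.4759148 , 0.23061823]), 'tool_rot': array([ 1.53791417e-01,  9.88103024e-01, -7.74440352e-04, -1.22152754e-04]), 'ft_force': array([-0.72010493,  0.16423331, -0.5311379 ]), 'ft_torque': array([0.03796521, 0.00505881, 0.00836596]), 'grip_width': 0.08507085200941972} 0.0187
```

View pics/top0.png

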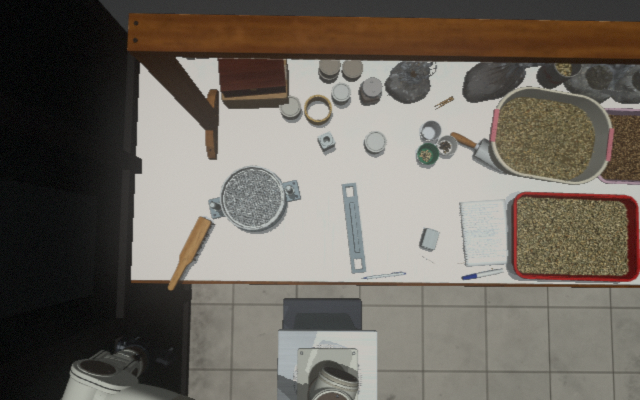

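View pics/scene0.png

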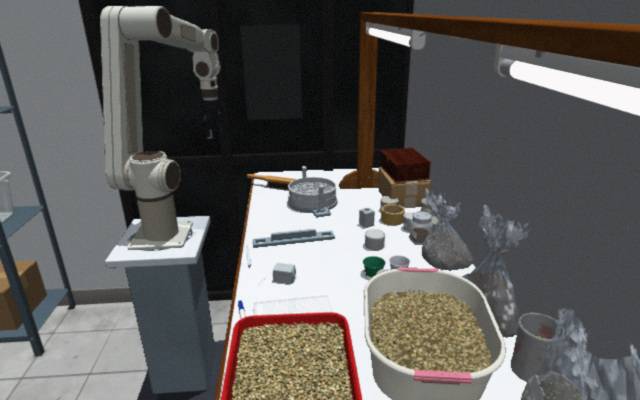

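Top: stand centre about (253,198), posts (214,208) and (292,190), bar from (347,184) to (357,272), lying cap (429,239), oiled cap (327,142), tin (375,142). The scene view agrees with this layout.

```bash
python3 - <<'E'
from h import *
import pickle
cs=pickle.load(open('c0.pkl','rb'));c=cs['top']
for n,u,v,z in [('post',214,208,.122),('post',292,190,.122),('standc',253,198,.078),('cap',429,239,.044),('done',327,142,.064),('tin',375,142,.048),('brush a',204,219,.04),('brush b',174,288,.03)]: print(n,onz(c,u,v,z).round(3))
p=c['pixels'];g=p.astype(int)
def blob(x0,y0,x1,y1,z):
    m=(g[y0:y1,x0:x1].max(2)<175).astype(np.uint8)
    cn=max(cv2.findContours(m,0,2)[0],key=cv2.contourArea)
    q=cv2.boxPoints(cv2.minAreaRect(cn))+[x0,y0]
    w=np.array([onz(c,u,v,z) for u,v in q]);print(q.round(1).tolist(),w.round(3).tolist(),'mid',w.mean(0).round(4))
    return w
print('bar');blob(335,175,370,275,.012)
print('cap');blob(410,220,448,255,.044)
print('desk white',p[220,400])
a=cv2.resize(p[175:280,335:450],None,fx=5,fy=5,interpolation=2);b=cv2.resize(p[150:245,195:310],None,fx=5,fy=5,interpolation=2)[:,:]
E
```

```text
post [0.532 0.35  0.122]
post [0.59  0.116 0.122]
standc [0.567 0.238 0.078]
cap [ 0.446 -0.319  0.044]
done [0.75  0.009 0.064]
tin [ 0.756 -0.146  0.048]
brush a [0.502 0.397 0.04 ]
brush b [0.283 0.487 0.03 ]
bar
[[340.8, 183.7], [355.7, 182.0], [365.9, 271.7], [351.0, 273.4]] [[0.623, -0.039, 0.012], [0.629, -0.088, 0.012], [0.339, -0.122, 0.012], [0.333, -0.074, 0.012]] mid [ 0.4813 -0.081   0.012 ]
cap
[[417.0, 247.9], [423.2, 226.2], [439.7, 230.9], [433.5, 252.6]] [[0.418, -0.281, 0.044], [0.487, -0.301, 0.044], [0.472, -0.354, 0.044], [0.404, -0.333, 0.044]] mid [ 0.4452 -0.3173  0.044 ]
desk white [202 198 193]
```

```bash
cat >> h.py <<'E'
def to(p,yawy=None,rot=None):
    """print remaining shift/turn in the tool frame to reach TCP p with tool down and jaw axis at yawy deg"""
    o=bot.get_obs();Rc=R.from_quat(o['tool_rot'])
    if rot is None and yawy is not None:
        y=np.array([np.cos(np.radians(yawy)),np.sin(np.radians(yawy)),0]);z=np.array([0,0,-1.]);rot=np.c_[np.cross(y,z),y,z]
    d=Rc.inv().apply(np.array(p)-o['eef_pos']);
    w=(Rc.inv()*R.from_matrix(rot)).as_rotvec(degrees=True) if rot is not None else None
    print('t',round(o['clock'],2),'tcp',o['eef_pos'].round(4),'shift mm',(d*1000).round(1),'turn',None if w is None else w.round(2),'F',o['ft_force'].round(1),'w',round(o['grip_width'],4))
E
python3 -m jog '[[[-0.044,-0.039,0.0025,0,0,0],[-0.044,-0.039,0.0025,0,0,0],[-0.044,-0.039,0.0025,0,0,0],[-0.044,-0.039,0.0025,0,0,0],[-0.044,-0.039,0.0025,0,0,0],[-0.044,-0.039,0.0025,0,0,0],[-0.044,-0.039,0.0025,0,0,0],[-0.044,-0.039,0.0025,0,0,0],[-0.044,-0.039,0.0025,0,0,0],[0,0,0,0,0,-8.2],[0,0,0,0,0,-8.2],[0,0,0,0,0,-8.2]]]' 0.045
python3 - <<'E'
from h import *
to([.481,-.081,.2],96.8)
E
```

```text
clock: 1.65
eef_pos: [0.431, 0.0065, 0.2052]
tool_rot: [-0.067, 0.998, -0.001, -0.0]
ft_force: [-0.0, -1.0, -0.2]
grip_width: 0.0453
t 1.65 tcp [0.431  0.0065 0.2052] shift mm [-37.9 -93.4   5.3] turn [-0.08 -0.01  0.85] F [-0.  -1.  -0.2] w 0.0453
```

```bash
python3 -m jog '[[[-0.019,-0.046,0.003,0,0,0.4],[-0.019,-0.047,0.003,0,0,0.4],[0,0,0,0,0,0]]]'
python3 - <<'E'
from h import *
import pickle
to([.481,-.081,.2],96.8)
c=shot('wrist','w1.png');pickle.dump(c,open('w1.pkl','wb'))
print(proj(c,[[.481,-.081,.012],[.598,-.066,.012],[.364,-.096,.012]]))
E
```

```text
clock: 2.02
eef_pos: [0.4818, -0.0824, 0.1984]
tool_rot: [-0.061, 0.998, -0.0, -0.0]
ft_force: [-1.1, 0.7, -0.8]
grip_width: 0.0456
t 2.02 tcp [ 0.4818 -0.0824  0.1984] shift mm [ 0.6  1.5 -1.6] turn [-0.03 -0.05  0.21] F [-1.1  0.7 -0.8] w 0.0456
[[317.65251457 167.75882223]
 [318.0617276  266.71193807]
 [317.14686382  45.4857907 ]]
```

View pics/w1.png

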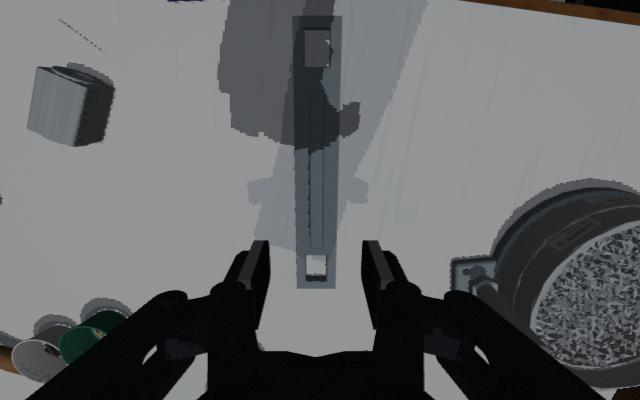

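Wrist view: bar slots at about (317,47) and (316,267), matching the prediction; lying cap at (72,105), stand at lower right.

```bash
python3 - <<'E'
from h import *
import pickle
t=pickle.load(open('c0.pkl','rb'))['top'];w=pickle.load(open('w1.pkl','rb'))
def slot(c,x0,y0,x1,y1):
    g=c['pixels'][y0:y1,x0:x1].min(2)
    th,m=cv2.threshold(g,0,255,cv2.THRESH_OTSU)
    n,l,s,ce=cv2.connectedComponentsWithStats(m)
    # component fully inside the window
    k=[i for i in range(1,n) if s[i,0]>0 and s[i,1]>0 and s[i,0]+s[i,2]<x1-x0 and s[i,1]+s[i,3]<y1-y0]
    i=max(k,key=lambda i:s[i,4]) ;print(th,s[i]+[x0,y0,0,0,0],ce[i]+[x0,y0]);return (c,*(ce[i]+[x0,y0]))
wf=slot(w,299,248,333,286);wn=slot(w,297,22,337,75)
tf=slot(t,342,184,356,200);tn=slot(t,351,255,364,271)
F=tri(wf,tf);N=tri(wn,tn);print(F,N,(F+N)/2,np.degrees(np.arctan2(*(F-N)[1::-1])),np.linalg.norm(F-N))
for z in(.0,.006,.012):
  F=onz(*wf,z);N=onz(*wn,z);print(z,(F+N)/2,np.degrees(np.arctan2(*(F-N)[1::-1])),np.linalg.norm(F-N))
E
```

```text
105.0 [306 255  20  20 373] [315.45844504 264.19839142]Traceback (most recent call last):
  File "<stdin>", line 11, in <module>
  File "<stdin>", line 10, in slot
ValueError: max() iterable argument is empty
```

```bash
python3 - <<'E'
from h import *
import pickle
t=pickle.load(open('c0.pkl','rb'))['top'];w=pickle.load(open('w1.pkl','rb'))
g=w['pixels'].min(2)
print(g[47,290:345]);print(g[15:80,317]);print(g[245:295,316])
g=t['pixels'].min(2);print(g[184:202,341:358]);print(g[255:275,350:367])
E
```

```text
[ 84  84  74  38  37  38  38  38  36  36  38  37  40  34  42  64  64  64
  64  63  64  65  63  63  63  64  64  63  65  64  64  64  65  65  65  64
  64  64  63  51  43  68  73  75  75  75  75  76  76  77  81 100 126 126
 125]
[53 37 36 37 36 35 36 37 36 37 37 35 29 21 29 56 64 63 64 64 63 64 63 63
 64 64 63 64 63 63 64 64 63 64 64 64 65 65 65 64 63 64 63 64 64 64 64 64
 64 64 64 63 39 36 36 36 37 37 36 36 36 36 36 36 37]
[ 77  78  74  70  75  75  75  74  74  78 108 126 126 126 128 147 146 146
 148 146 146 147 145 145 145 145 145 145 140  84  81  27  26  28  25  36
  71  81  84  86  86  85  87 104 146 145 145 145 145 146]
[[168 152 142 142 140 140 137 133 136 136 136 134 131 132 141 182 192]
 [165 140 133 133 132 130 128 128 129 132 128 126 130 131 137 176 187]
 [186 143 131 130 117 113 113 104 106 117 116 108 122 130 138 172 187]
 [186 142 132 128 111 128 135 134 141 174 181 159 134 131 136 163 185]
 [185 141 129 131 129 174 186 186 185 190 189 167 129 130 135 162 188]
 [188 148 133 132 130 180 192 193 192 192 191 183 138 128 134 159 187]
 [186 153 134 130 132 180 191 193 192 192 191 
[... 1527 characters left out ...]
127 130 154 181 190 190 193 191 186 161 129 126 132 158 185]
 [186 139 125 129 151 183 192 190 191 190 189 183 136 124 131 150 184]
 [185 133 126 127 131 179 188 192 189 190 187 180 133 123 125 134 179]
 [185 138 125 128 130 174 183 184 182 181 164 148 114 122 127 132 180]
 [185 145 127 126 126 136 129 130 123 122 124 120 119 125 129 135 182]
 [187 158 133 126 126 128 125 126 126 124 125 126 126 128 127 136 179]
 [188 155 133 127 126 127 127 126 125 126 127 125 125 127 133 141 175]
 [187 151 130 130 130 137 139 139 136 137 138 136 135 141 175 185 187]
 [189 182 153 138 143 174 185 186 187 185 186 183 185 185 188 191 191]
 [188 189 185 186 185 189 190 190 189 191 189 191 191 189 192 190 189]]
```

```bash
python3 - <<'E'
from h import *
import pickle
t=pickle.load(open('c0.pkl','rb'))['top'];w=pickle.load(open('w1.pkl','rb'))
wf=(w,316.3,267.);wn=(w,317,47.5);tf=(t,349.4,191.6);tn=(t,357.7,263.8)
F=tri(wf,tf);N=tri(wn,tn);print(F,N,(F+N)/2)
for a,b in((wf,wn),(tf,tn)):
  F=onz(*a,.012);N=onz(*b,.012);m=(F+N)/2;y=np.degrees(np.arctan2(*(F-N)[1::-1]));print(m,y,np.linalg.norm(F-N))
to([.4815,-.0825,.0165],97)
E
```

```text
[ 0.59765046 -0.06780503  0.01347126] [ 0.36407647 -0.0963838   0.00207272] [ 0.48086347 -0.08209441  0.00777199]
[ 0.48218547 -0.08195799  0.012     ] 6.839508742353756 0.23455029832810545
[ 0.48091481 -0.08168414  0.012     ] 6.864440917907994 0.23524284402055426
t 2.08 tcp [ 0.4809 -0.0811  0.1984] shift mm [ -0.8  -1.5 181.9] turn [ 0.02 -0.1   0.1 ] F [ 0.1 -0.3  0.6] w 0.0449
```

```bash
python3 -m jog '[[[-0.001,-0.001,0.05,0,0,0],[0,0,0.05,0,0,0],[0,0,0.045,0,0,0],[0,0,0.025,0,0,0],[0,0,0.008,0,0,0],[0,0,0.003,0,0,0]]]' 0.045
python3 - <<'E'
from h import *
to([.4815,-.082,.0165],96.85)
E
```

```text
clock: 2.82
eef_pos: [0.4801, -0.0762, 0.015]
tool_rot: [-0.065, 0.998, 0.001, 0.0]
ft_force: [0.6, -0.1, -0.2]
grip_width: 0.0449
t 2.83 tcp [ 0.4801 -0.0762  0.015 ] shift mm [-0.6 -5.9 -1.6] turn [0.12 0.01 0.62] F [ 0.6 -0.1 -0.2] w 0.0449
```

```bash
python3 -m jog '[[[-0.0005,-0.006,-0.0015,0,0,0.5],[0,0,0,0,0,0]]]' 
python3 - <<'E'
from h import *
to([.4815,-.082,.0165],96.85)
E
python3 -m jog '[[[0,0,0,0,0,0],[0,0,0,0,0,0],[0,0,0,0,0,0],[0,0,0,0,0,0]]]' 0
python3 - <<'E'
from h import *
to([.4815,-.082,.0165],96.85)
E
```

```text
clock: 3.08
eef_pos: [0.4831, -0.0824, 0.0186]
tool_rot: [-0.061, 0.998, 0.001, 0.002]
ft_force: [-0.0, -0.1, 0.3]
grip_width: 0.0452
t 3.08 tcp [ 0.4831 -0.0824  0.0186] shift mm [1.6 0.5 2.1] turn [0.05 0.22 0.13] F [-0.  -0.1  0.3] w 0.0452
clock: 3.58
eef_pos: [0.4842, -0.0826, 0.0201]
tool_rot: [-0.061, 0.998, 0.001, 0.003]
ft_force: [-0.3, 0.8, -0.4]
grip_width: 0.0123
t 3.58 tcp [ 0.4842 -0.0826  0.0201] shift mm [2.7 0.9 3.6] turn [0.04 0.39 0.09] F [-0.3  0.8 -0.4] w 0.0123
```

```bash
python3 -m jog '[[[0,0,-0.01,0,0,0],[0,0,-0.02,0,0,0],[0,0,-0.04,0,0,0],[0,0,-0.04,0,0,0],[0,0,-0.04,0,0,0],[0,0,-0.02,0,0,0],[0,0,0,0,0,0]]]' 
python3 - <<'E'
from h import *
to([.565,.235,.185],14)
E
```

```text
clock: 4.45
eef_pos: [0.4771, -0.082, 0.1915]
tool_rot: [-0.061, 0.998, 0.002, -0.005]
ft_force: [1.2, -0.6, -6.1]
grip_width: 0.0124
t 4.45 tcp [ 0.4771 -0.082   0.1915] shift mm [-125.7  304.     6.7] turn [-0.17 -0.64 82.95] F [ 1.2 -0.6 -6.1] w 0.0124
```

```bash
python3 -m jog '[[[0,0,0,0,0,4],[0,0,0,0,0,7],[0,0,0,0,0,8],[0,0,0,0,0,8],[0,0,0,0,0,8],[0,0,0,0,0,8],[0,0,0,0,0,8],[0,0,0,0,0,8],[0,0,0,0,0,8],[0,0,0,0,0,8],[0,0,0,0,0,5],[0,0,0,0,0,3]]]' 
python3 - <<'E'
from h import *
to([.565,.235,.185],14)
E
```

```text
clock: 5.95
eef_pos: [0.4601, -0.0794, 0.1689]
tool_rot: [0.635, 0.772, -0.014, -0.025]
ft_force: [0.8, -0.4, -5.4]
grip_width: 0.0125
t 5.95 tcp [ 0.4601 -0.0794  0.1689] shift mm [288.6 162.8 -18.7] turn [-2.96 -1.27 -2.86] F [ 0.8 -0.4 -5.4] w 0.0125
```

```bash
python3 -m jog '[[[0,0,-0.02,-2.9,-1.6,-2.9],[0.03,0.017,-0.004,0,0,0],[0.043,0.024,-0.004,0,0,0],[0.043,0.024,-0.003,0,0,0],[0.043,0.024,-0.002,0,0,0],[0.043,0.024,-0.002,0,0,0],[0.043,0.024,-0.001,0,0,0],[0.03,0.017,0,0,0,0],[0,0,0,0,0,0],[0,0,0,0,0,0]]]' 
python3 - <<'E'
from h import *
import pickle
to([.565,.235,.175],14)
c=shot('wrist','w2.png');t=shot('top','t2.png');pickle.dump((c,t),open('w2.pkl','wb'))
a=cv2.resize(t['pixels'][150:250,185:325],None,fx=4,fy=4,interpolation=cv2.INTER_NEAREST)
cv2.imwrite('pics/t2c.png',a[:,:,::-1])
E
```

```text
clock: 7.2
eef_pos: [0.5342, 0.2309, 0.1806]
tool_rot: [0.616, 0.788, -0.017, -0.009]
ft_force: [0.5, 0.1, -5.4]
grip_width: 0.0126
t 7.2 tcp [0.5342 0.2309 0.1806] shift mm [-3.4 31.1  4.5] turn [-2.18  0.37 -0.05] F [ 0.5  0.1 -5.4] w 0.0126
```

View pics/w2.png

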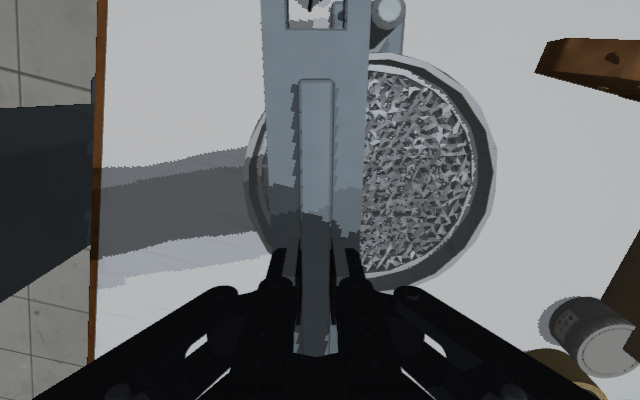

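View pics/t2c.png

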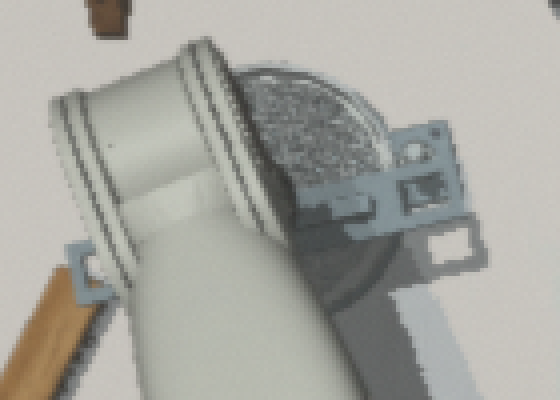

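Wrist view: +y post tip at (388,12), bar slot cut off at the top edge, bar about 31 mm short of the posts. Top crop: right post tip near crop (413,151), i.e. (288,188). I'll check the posts in the first top image.

```bash
python3 - <<'E'
from h import *
import pickle
t=pickle.load(open('c0.pkl','rb'))['top']['pixels']
f=lambda x,y:cv2.resize(t[y:y+40,x:x+40],None,fx=10,fy=10,interpolation=cv2.INTER_NEAREST)
cv2.imwrite('pics/posts.png',np.hstack([f(195,188),f(272,170)])[:,:,::-1])
E
```

```text
(no output)
```

View pics/posts.png

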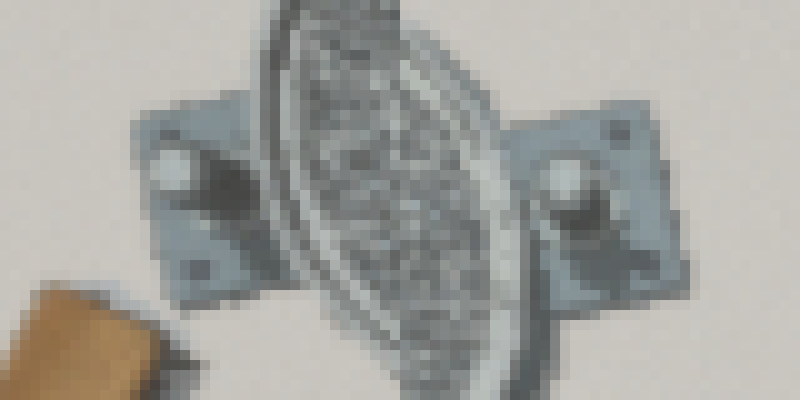

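Post tips in the first top image: (211.9,204.5) and (288.2,187.5).

```bash
python3 - <<'E'
from h import *
import pickle
c,t2=pickle.load(open('w2.pkl','rb'))
t=pickle.load(open('c0.pkl','rb'))['top']
L=onz(t,211.9,204.5,.120);Rr=onz(t,288.2,187.5,.120);d=L-Rr
print(L,Rr,'mid',(L+Rr)/2,np.linalg.norm(d),'yaw',np.degrees(np.arctan2(d[1],d[0])))
print('tri',tri((t,211.9,204.5),(c,388,12)), onz(c,388,12,.12))
# sieve rim circle check from wrist: expected centre pixel
print(proj(c,[*[(L+Rr)/2]]))
m=(L+Rr)/2;m[2]=.175
to(m,np.degrees(np.arctan2(d[1],d[0]))-90)
# grasp rel: bar centre offset from TCP at grasp 
E
```

```text
[0.54278883 0.35712562 0.12      ] [0.59740206 0.1275315  0.12      ] mid [0.57009545 0.24232856 0.12      ] 0.23600013079003668 yaw 103.38020892811507
tri [0.54393807 0.35816827 0.11145487] [0.54357536 0.35546518 0.12      ]
[[373.84604763 206.64589629]]
t 7.3 tcp [0.5344 0.2304 0.1812] shift mm [ 3.  37.7  4.8] turn [-2.12  0.35  0.5 ] F [-0.2  0.6 -5.8] w 0.0126
```

```bash
python3 -m jog '[[[0,0.012,0.001,-2.1,0,0.5],[0,0.014,0.001,0,0,0],[0,0.011,0.001,0,0,0],[0,0,0,0,0,0]]]' 
python3 - <<'E'
from h import *
to([.5707,.2397,.165],13.4)
E
```

```text
clock: 7.8
eef_pos: [0.5705, 0.2345, 0.1775]
tool_rot: [0.622, 0.783, -0.003, 0.002]
ft_force: [-0.6, 0.4, -5.4]
grip_width: 0.0124
t 7.8 tcp [0.5705 0.2345 0.1775] shift mm [ 5.1  1.4 12.5] turn [-0.11  0.41 -0.36] F [-0.6  0.4 -5.4] w 0.0124
```

```bash
python3 -m jog '[[[0.005,0.0015,0.006,0,0,-0.3],[0,0,0.006,0,0,0],[0,0,0,0,0,0]]]' 
python3 - <<'E'
from h import *
import pickle
to([.5707,.2397,.160],13.4)
c=shot('wrist');t=shot('top');pickle.dump((c,t),open('w3.pkl','wb'))
a=np.hstack([cv2.resize(c['pixels'][0:110,240:400],None,fx=2.5,fy=2.5,interpolation=2)[:275],cv2.resize(t['pixels'][165:220,260:340],None,fx=5,fy=5,interpolation=0)])
cv2.imwrite('pics/w3.png',a[:,:,::-1])
print(proj(c,[[.5427,.357,.12],[.5427,.357,.078]]),proj(t,[[.5974,.1275,.12]]))
E
```

```text
clock: 8.18
eef_pos: [0.5696, 0.2392, 0.1642]
tool_rot: [0.62, 0.784, -0.004, 0.002]
ft_force: [0.3, -1.0, -5.9]
grip_width: 0.0124
t 8.18 tcp [0.5696 0.2392 0.1642] shift mm [0.3 1.2 4.1] turn [-0.25  0.42 -0.06] F [ 0.3 -1.  -5.9] w 0.0124
[[316.24224697   0.42618647]
 [316.2393187   17.97684896]] [[288.21036495 187.50080879]]
```

View pics/w3.png

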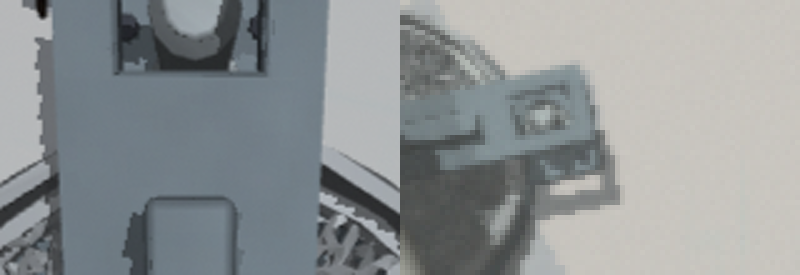

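The left slot centre (u about 316.6) lines up with the post (316), and the right post is centred in its slot once parallax is allowed for. Going down.

```bash
python3 -m jog '[[[0,0.001,0.012,-0.2,0,0],[0,0,0.012,0,0,0],[0,0,0,0,0,0]]]' 
python3 - <<'E'
from h import *
to([.5707,.2397,.099],13.4)
E
```

```text
clock: 8.65
eef_pos: [0.5708, 0.2395, 0.1391]
tool_rot: [0.62, 0.784, -0.002, 0.003]
ft_force: [-0.6, -0.5, -6.7]
grip_width: 0.0124
t 8.65 tcp [0.5708 0.2395 0.1391] shift mm [ 0.5 -0.1 40.1] turn [ 0.03  0.4  -0.05] F [-0.6 -0.5 -6.7] w 0.0124
```

```bash
python3 -m jog '[[[0,0,0.01,0,0,0],[0,0,0.01,0,0,0],[0,0,0,0,0,0]]]' 
python3 - <<'E'
from h import *
to([.5707,.2397,.099],13.4)
E
```

```text
clock: 9.02
eef_pos: [0.5708, 0.2392, 0.1173]
tool_rot: [0.62, 0.784, -0.002, 0.003]
ft_force: [-0.3, -0.5, -5.0]
grip_width: 0.0126
t 9.03 tcp [0.5708 0.2392 0.1173] shift mm [ 0.6  0.  18.3] turn [-0.    0.41 -0.06] F [-0.3 -0.5 -5. ] w 0.0126
```

```bash
python3 -m jog '[[[0,0,0.01,0,0,0],[0,0,0.006,0,0,0],[0,0,0.001,0,0,0]]]' 
python3 - <<'E'
from h import *
to([.5707,.2397,.099],13.4)
E
```

```text
clock: 9.4
eef_pos: [0.5712, 0.2392, 0.0995]
tool_rot: [0.62, 0.784, -0.002, 0.003]
ft_force: [-0.4, -0.5, -5.1]
grip_width: 0.0126
t 9.4 tcp [0.5712 0.2392 0.0995] shift mm [ 0.6 -0.4  0.5] turn [ 0.05  0.4  -0.06] F [-0.4 -0.5 -5.1] w 0.0126
```

```bash
python3 -m jog '[[[0,0,0.002,0,0,0],[0,0,0.002,0,0,0]]]' 
python3 -m jog '[[[0,0,0,0,0,0],[0,0,0,0,0,0],[0,0,0,0,0,0],[0,0,0,0,0,0]]]' 0.045
python3 - <<'E'
from h import *
to([.5707,.2397,.099],13.4)
E
```

```text
clock: 9.65
eef_pos: [0.5714, 0.2393, 0.0982]
tool_rot: [0.62, 0.784, -0.001, 0.003]
ft_force: [-6.0, -3.1, 8.6]
grip_width: 0.0127
clock: 10.15
eef_pos: [0.5747, 0.2407, 0.1018]
tool_rot: [0.62, 0.784, 0.003, 0.006]
ft_force: [0.4, 0.4, -1.5]
grip_width: 0.0449
t 10.15 tcp [0.5747 0.2407 0.1018] shift mm [-0.1 -4.2  2.8] turn [ 0.68  0.29 -0.06] F [ 0.4  0.4 -1.5] w 0.0449
```

```bash
python3 -m jog '[[[0,0,-0.03,0,0,0],[0,0,-0.05,0,0,0],[0,0,-0.06,0,0,0],[-0.043,-0.033,0,0,0,0],[-0.043,-0.033,0,0,0,0],[-0.043,-0.033,0,0,0,0],[-0.043,-0.033,0,0,0,0],[-0.043,-0.033,0,0,0,0],[-0.043,-0.033,0,0,0,0],[-0.043,-0.033,0,0,0,0],[-0.043,-0.033,0,0,0,0],[-0.043,-0.033,0,0,0,0]]]' 0.0854
python3 -m jog '[[[0,0,0,0,0,-10],[0,0,0,0,0,-10],[0,0,0,0,0,-10],[0,0,0,0,0,-10],[0,0,0,0,0,-10],[0,0,0,0,0,-10],[0,0,0,0,0,0]]]'
python3 - <<'E'
from h import *
import pickle
t=shot('top');pickle.dump(t,open('t4.pkl','wb'))
to([.35,-.27,.2],74)
a=cv2.resize(t['pixels'][165:240,195:310],None,fx=5,fy=5,interpolation=0);cv2.imwrite('pics/t4.png',a[:,:,::-1])
E
```

```text
clock: 11.65
eef_pos: [0.3737, -0.2136, 0.2453]
tool_rot: [0.617, 0.787, 0.006, 0.011]
ft_force: [0.9, -0.4, 0.8]
grip_width: 0.0854
clock: 12.52
eef_pos: [0.3712, -0.2188, 0.2462]
tool_rot: [0.13, 0.991, -0.001, 0.014]
ft_force: [-0.8, 1.3, 0.0]
grip_width: 0.0856
t 12.57 tcp [ 0.3712 -0.2188  0.2462] shift mm [  8.6 -55.   45.9] turn [0.06 1.65 0.99] F [ 0.3 -0.5  0.2] w 0.0855
```

View pics/t4.png

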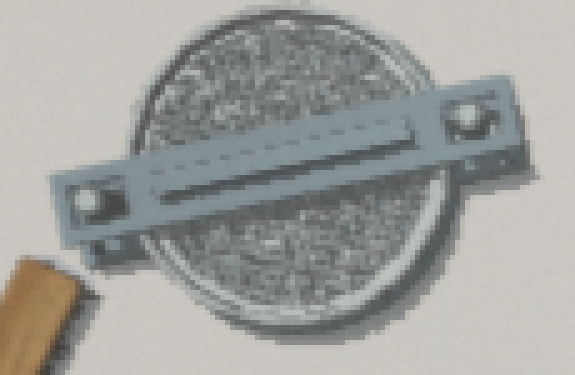

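Bar is seated: both posts come up through its slots, crop (88,200) and (468,115). Now to look at the cap's near end.

```bash
python3 -m jog '[[[0,0,0,0,-9,0],[0,0,0,0,-9,0],[0,0,0,0,-9,0],[0,0,0,0,-9,0]]]'
python3 - <<'E'
from h import *
to([.329,-.284,.13])
E
```

```text
clock: 13.08
eef_pos: [0.3749, -0.22, 0.2472]
tool_rot: [0.127, 0.935, -0.043, 0.329]
ft_force: [-0.2, -0.3, -0.3]
grip_width: 0.0853
t 13.07 tcp [ 0.3749 -0.22    0.2472] shift mm [ 94.4 -74.3  74.2] turn None F [-0.2 -0.3 -0.3] w 0.0853
```

```bash
python3 -m jog '[[[0.032,-0.025,0.025,0,0,0],[0.031,-0.025,0.025,0,0,0],[0.031,-0.025,0.025,0,0,0],[0,0,0,0,0,0]]]'
python3 - <<'E'
from h import *
import pickle
to([.329,-.284,.13])
c=shot('wrist','w5.png');pickle.dump(c,open('w5.pkl','wb'))
print(proj(c,[[.414,-.309,.022]]))
E
```

```text
clock: 13.58
eef_pos: [0.327, -0.2855, 0.1293]
tool_rot: [0.132, 0.933, -0.044, 0.333]
ft_force: [0.2, 0.8, -0.7]
grip_width: 0.0853
t 13.57 tcp [ 0.327  -0.2855  0.1293] shift mm [-1.6  2.   0.4] turn None F [ 0.2  0.8 -0.7] w 0.0853
[[316.90508148 181.45375021]]
```

View pics/w5.png

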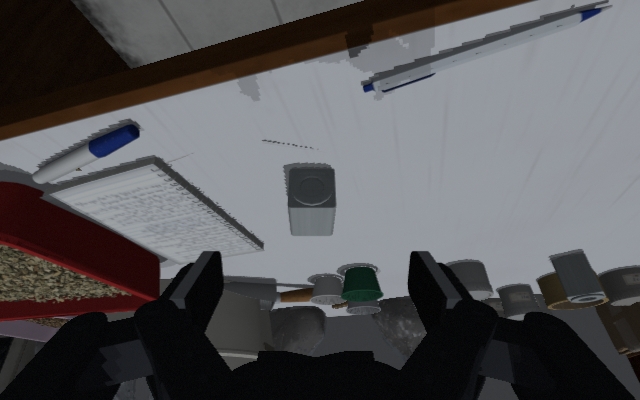

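The cap's near end face is at about (312,185), in shade. I need a stretched crop to tell bore from recess.

```bash
python3 - <<'E'
from h import *
import pickle
c=pickle.load(open('w5.pkl','rb'));p=c['pixels'][155:245,275:350]
a=cv2.resize(p,None,fx=6,fy=6,interpolation=0).astype(float)
cv2.imwrite('pics/w5c.png',np.clip((a-20)*2.0,0,255)[:,:,::-1])
g=c['pixels'].mean(2).astype(int)[162:212,284:340:2];print(g[::2])
E
```

```text
[[155 154 155 154 152 149 146 123 151 149 146 119 150 148 146 130 152 149
  141 152 150 154 155 155 155 155 155 154]
 [149 134 102  85  86  85  86  85  86  86  86  85  85  85  86  85  85  86
   86  86  84 101 140 150 155 155 155 154]
 [ 85  86  86  86  86  84  83  85  84  84  82  75  84  84  78  84  85  82
   84  84  83  80  86 104 155 155 154 155]
 [ 87  85  86  82  61  60  61  60  61  61  60  61  60  59  60  60  60  62
   60  61  60  60  61  62 115 151 154 154]
 [101  85  85  54  52  51  51  49  50  50  50  51  50  50  51  50  50  50
   49  50  50  50  51  49  50 102 154 154]
 [ 94  85  80  54  50  51  51  50  51  52  52  53  52  54  53  53  53  53
   51  52  50  51  51  50  50  90 155 154]
 [143  84  80  53  50  50  49  50  50  52  52  52  52  52  54  53  51  52
   52  51  52  50  50  51  51  82 155 154]
 [121  86  79  51  52  50  52  51  52  52  53  56  60  61  62  60  57  54
   54  51  53  51  51  52  50  84 155 154]
 [149  86  78  53  52  51  51  51  51  54  58  57  48  49  48  48  47  53
   55  52  52  52  51  50  52  79 154 155]
 [143  85  79  52  49  52  52  52  52  52  46  
[... 1243 characters left out ...]
54 151  53  54  53  51  50  53  79  83  63  58  56  53  51  54  58  62
   72  96  52  52  51  51  50  54 126 155]
 [154 149  53  53  52  52  51  54  51  52  80 101 107  99  95 109 111  90
   68  51  51  52  51  50  49  51 121 155]
 [153 154  62  54  53  54  55  53  53  53  53  54  54  54  54  53  51  54
   55  52  52  54  54  54  53  62 136 155]
 [153 153  87 105 111 111 111 110 112 112 112 113 114 112 111 111 110 110
  110 112 109 109 112 113 111 107 155 155]
 [155 154 102 104 115 114 114 113 115 114 115 117 118 116 114 114 114 113
  114 114 113 112 116 116 113 104 154 154]][ WARN:0@0.252] global loadsave.cpp:1063 imwrite_ Unsupported depth image for selected encoder is fallbacked to CV_8U.
```

View pics/w5c.png

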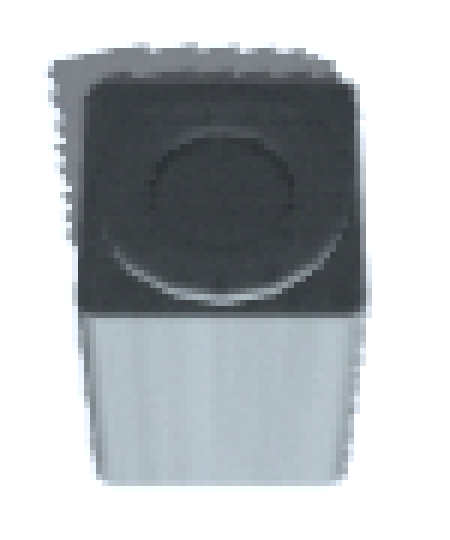

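The near end shows an inner circle about 22 px across, with a thin lit lip and a flat floor as bright as the face, which suggests the shallow recess. The bore is then probably at the far end, and I'll check that from above once the cap is upright. Top face corners: (289,207.5), (335.8,207.5), (291.5,235.3), (332.3,235.3).

```bash
python3 - <<'E'
from h import *
import pickle
c=pickle.load(open('w5.pkl','rb'));t=pickle.load(open('c0.pkl','rb'))['top']
P=[onz(c,u,v,.044) for u,v in [(289,207.5),(335.8,207.5),(332.3,235.3),(291.5,235.3)]]
P=np.array(P);print(P.round(4),P.mean(0));n=(P[0]+P[1])/2;f=(P[2]+P[3])/2
print(n,f,np.linalg.norm(n-f),np.degrees(np.arctan2(*(f-n)[1::-1])),np.degrees(np.arctan2(*(P[0]-P[1])[1::-1])))
print(np.linalg.norm(P[0]-P[1]),np.linalg.norm(P[2]-P[3]))
print(proj(t,P))
g=t['pixels'].mean(2).astype(int);print(g[224:256,416:444])
E
```

```text
[[ 0.416  -0.336   0.044 ]
 [ 0.4281 -0.2954  0.044 ]
 [ 0.4832 -0.3119  0.044 ]
 [ 0.4708 -0.3531  0.044 ]] [ 0.44954745 -0.32410636  0.044     ]
[ 0.42207907 -0.31570611  0.044     ] [ 0.47701583 -0.3325066   0.044     ] 0.05744826934548674 -17.004428828595927 -106.64805655622928
0.04231102573927764 0.04302396631032894
[[434.33630095 248.67313926]
 [421.58406915 244.69478953]
 [426.62317492 227.38439905]
 [439.54270402 231.44330085]]
[[198 195 197 195 197 196 196 196 197 197 195 195 195 197 195 196 197 195
  197 196 197 196 196 196 195 196 195 197]
 [197 196 198 196 197 195 195 197 196 197 197 196 196 197 197 197 197 197
  197 197 194 196 195 196 196 196 196 196]
 [198 197 196 197 195 196 197 196 195 194 196 197 196 196 195 196 196 194
  197 197 196 195 197 196 196 198 196 198]
 [198 196 197 198 197 194 196 183 179 186 188 188 192 193 195 197 195 196
  196 195 196 196 196 194 196 196 196 194]
 [198 197 195 197 197 196 196 174 140 128 119 135 149 168 178 188 192 194
  194 196 196 196 196 195 197 196 196 195]
 [196 197 196 198 196 196 191 131  92  86 112 157 165 161 158 165 163 171
 
[... 2384 characters left out ...]
196 197 197 195 197 195 193 191 186 153 139 135 125 124 118 114 130 178
  191 195 195 195 195 195 195 196 195 196]
 [195 196 197 196 196 196 197 196 196 192 191 187 152 139 137 142 179 194
  194 195 196 194 196 195 196 196 194 196]
 [197 198 195 196 197 195 196 197 196 194 196 195 194 189 190 189 194 195
  196 196 194 195 195 196 197 195 195 196]
 [195 196 196 195 195 196 196 194 195 196 195 196 196 195 196 194 196 196
  196 197 194 195 195 195 194 195 196 195]
 [196 196 196 191 193 196 196 196 196 196 198 196 196 196 195 196 194 196
  196 196 196 196 196 196 196 197 195 196]
 [195 195 195 195 195 195 190 194 196 195 195 195 195 196 195 196 195 195
  196 196 196 196 196 195 196 195 196 194]]
```

```bash
python3 -m jog '[[[0,0,-0.02,0,9.5,0],[0,0,-0.02,0,9.5,0],[0,0,-0.01,0,9.5,0],[0,0,0,0,9.3,0],[0,0,0,0,0,0]]]' 0.07
python3 - <<'E'
from h import *
to([.4495,-.324,.11],73)
E
```

```text
clock: 14.25
eef_pos: [0.3072, -0.2771, 0.1817]
tool_rot: [0.139, 0.99, -0.003, 0.017]
ft_force: [0.3, -0.1, -0.9]
grip_width: 0.0701
t 14.25 tcp [ 0.3072 -0.2771  0.1817] shift mm [-147.1   -5.8   76.8] turn [-0.09  1.97  1.03] F [ 0.3 -0.1 -0.9] w 0.0701
```

```bash
python3 -m jog '[[[-0.045,-0.002,0.02,0,2,1],[-0.052,-0.002,0.025,0,0,0],[-0.048,-0.002,0.025,0,0,0],[0,0,0,0,0,0]]]' 0.07
python3 - <<'E'
from h import *
to([.4495,-.324,.05],73)
E
```

```text
clock: 14.75
eef_pos: [0.4503, -0.3243, 0.1183]
tool_rot: [0.148, 0.989, -0.003, 0.007]
ft_force: [-1.3, 1.1, 0.2]
grip_width: 0.0697
t 14.75 tcp [ 0.4503 -0.3243  0.1183] shift mm [ 1.9  0.3 68.3] turn [-0.25  0.89 -0.08] F [-1.3  1.1  0.2] w 0.0697
```

```bash
python3 -m jog '[[[0.001,0,0.025,0,0.8,0],[0,0,0.03,0,0,0],[0,0,0.03,0,0,0],[0,0,0.015,0,0,0],[0,0,0,0,0,0]]]' 0.07
python3 - <<'E'
from h import *
to([.4495,-.324,.005],73)
E
```

```text
clock: 15.38
eef_pos: [0.4485, -0.3237, 0.0267]
tool_rot: [0.15, 0.989, -0.005, 0.008]
ft_force: [0.1, 0.5, 0.7]
grip_width: 0.07
t 15.38 tcp [ 0.4485 -0.3237  0.0267] shift mm [-0.7  0.2 21.7] turn [-0.39  0.99 -0.26] F [0.1 0.5 0.7] w 0.07
```

```bash
python3 -m jog '[[[0,0,0.015,-0.4,1,0],[0,0,0.007,0,0,0]]]' 0.07
python3 -m jog '[[[0,0,0,0,0,0],[0,0,0,0,0,0],[0,0,0,0,0,0],[0,0,0,0,0,0]]]' 0
python3 - <<'E'
from h import *
to([.4495,-.324,.005],73)
E
```

```text
clock: 15.62
eef_pos: [0.4504, -0.3253, 0.0072]
tool_rot: [0.15, 0.989, -0.001, 0.002]
ft_force: [-0.5, -0.0, 0.9]
grip_width: 0.07
clock: 16.12
eef_pos: [0.4509, -0.3256, 0.0072]
tool_rot: [0.15, 0.989, -0.001, 0.003]
ft_force: [0.2, 0.5, -1.0]
grip_width: 0.0431
t 16.12 tcp [ 0.4509 -0.3256  0.0072] shift mm [1.8 1.1 2.2] turn [-0.07  0.31 -0.28] F [ 0.2  0.5 -1. ] w 0.0431
```

```bash
python3 -m jog '[[[0,0,-0.02,0,0,0],[0,0,-0.04,0,0,0],[0,0,-0.05,0,0,0],[0,0,-0.06,0,0,0],[0,0,-0.06,0,0,0],[0,0,-0.03,0,0,0],[0,0,0,0,-8,0],[0,0,0,0,-9,0],[0,0,0,0,-9,0],[0,0,0,0,-9,0],[0,0,0,0,-9,0]]]'
python3 - <<'E'
from h import *
to([.45,-.3,.25],73)
print(bot.get_obs()['joint_pos'].round(2))
E
```

```text
clock: 17.5
eef_pos: [0.4494, -0.3234, 0.2719]
tool_rot: [0.138, 0.914, -0.057, 0.378]
ft_force: [-0.3, -1.3, -2.3]
grip_width: 0.0432
t 17.5 tcp [ 0.4494 -0.3234  0.2719] shift mm [19.9 22.5 11.1] turn [-0.06 44.99 -0.13] F [-0.3 -1.3 -2.3] w 0.0432
[-0.82 -0.13 -0.59  0.39  0.36 -0.38]
```

```bash
python3 -m jog '[[[0,0,0,0,-9,0],[0,0,0,0,-9,0],[0,0,0,0,-9,0],[0,0,0,0,-9,0],[0,0,0,0,-9,0],[0,0,0,0,0,0],[0,0,0,0,0,0]]]'
python3 - <<'E'
from h import *
import pickle
o=bot.get_obs();print(o['joint_pos'].round(2),o['grip_width'],R.from_quat(o['tool_rot']).as_matrix().round(3))
g=o['eef_pos']-.0187*R.from_quat(o['tool_rot']).as_matrix()[:,2];print(o['eef_pos'],g)
t=shot('top');pickle.dump(t,open('t6.pkl','wb'))
q=proj(t,[g+[0,0,.032]])[0];print(q);u,v=q.astype(int)
f=lambda u,v:cv2.resize(t['pixels'][v-25:v+25,u-25:u+25],None,fx=8,fy=8,interpolation=0)
cv2.imwrite('pics/t6.png',np.hstack([f(u,v),f(327,142)])[:,:,::-1])
E
```

```text
clock: 18.38
eef_pos: [0.4605, -0.3434, 0.2697]
tool_rot: [0.121, 0.768, -0.087, 0.622]
ft_force: [-0.2, 0.8, -2.0]
grip_width: 0.0433
[-0.97  0.16 -1.08 -0.97  0.65 -0.15] 0.04333585224279601 [[-0.196  0.295  0.935]
 [ 0.077  0.955 -0.285]
 [-0.978  0.017 -0.21 ]]
[ 0.46046173 -0.34337118  0.26966397] [ 0.4429746  -0.33803661  0.27359243]
[460.43168305 240.57192931]
```

View pics/t6.png

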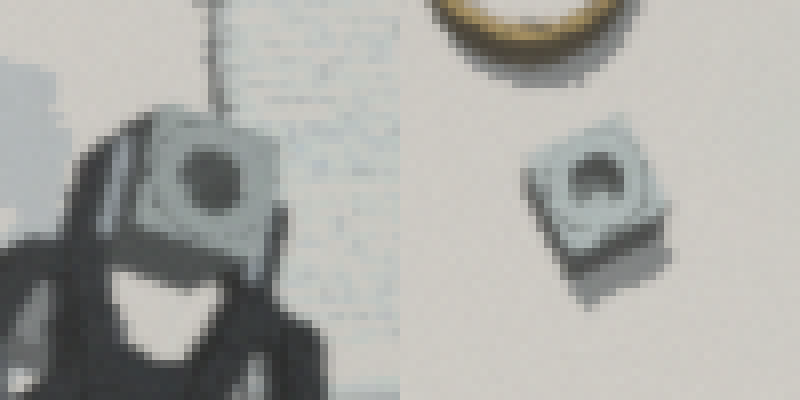

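Left: the held cap's upper hole at (212,180) is dark all over. Right: the oiled cap's bore is dark with part of its wall lit. The bore is up. The tilt stopped 12° short because joint 3 is at its limit, so I'll move farther out.

```bash
python3 -m jog '[[[0,0,0.03,0,0,0],[0,0,0.035,0,0,0],[0,0,0.03,0,0,0],[0,0,0,0,-6,0],[0,0,0,0,-6,0],[0,0,0,0,0,0]]]'
python3 - <<'E'
from h import *
o=bot.get_obs();print(o['joint_pos'].round(2),o['grip_width'],R.from_quat(o['tool_rot']).as_matrix().round(3),o['eef_pos'])
E
```

```text
clock: 19.18
eef_pos: [0.5546, -0.3709, 0.2606]
tool_rot: [0.108, 0.7, -0.102, 0.699]
ft_force: [-0.4, 0.6, -3.2]
grip_width: 0.0434
[-0.82  0.58 -0.97 -1.55  0.52  0.01] 0.0434376671020705 [[-0.     0.293  0.956]
 [ 0.009  0.956 -0.293]
 [-1.     0.009 -0.003]] [ 0.55462139 -0.37089593  0.26062605]
```

```bash
python3 -m jog '[[[0,0,0,0,0,0],[0,0,0,0,0,0],[0,0,0,0,0,0]]]'
python3 - <<'E'
from h import *
import pickle
o=bot.get_obs();M=R.from_quat(o['tool_rot']).as_matrix();g=o['eef_pos']-.0187*M[:,2]
t=shot('top');G=t['pixels'].mean(2).astype(int);u,v=proj(t,[g+[0,0,.032]])[0].round().astype(int);print(u,v,g)
print(G[v-13:v+11,u-11:u+12])
print('oiled');print(G[135:150,319:336])
t4=pickle.load(open('t4.pkl','rb'));d=np.abs(t4['pixels'][170:235,200:305].astype(int)-t['pixels'][170:235,200:305]).mean(2);print('stand change',d.mean(),d.max())
t0=pickle.load(open('c0.pkl','rb'))['top']
for n,(a,b,x,y) in dict(done=(125,160,310,345),tin=(125,160,358,392),brush=(215,292,163,215)).items(): print(n,np.abs(t0['pixels'][a:b,x:y].astype(int)-t['pixels'][a:b,x:y]).mean())
print(M[2].round(3),o['grip_width'],np.abs(o['joint_vel']).max())
E
```

```text
clock: 19.55
eef_pos: [0.5551, -0.3711, 0.2675]
tool_rot: [0.106, 0.699, -0.103, 0.7]
ft_force: [-0.4, -0.2, -2.8]
grip_width: 0.0434
470 205 [ 0.53722182 -0.36560593  0.2675174 ]
[[202 201 202 200 201 201 201 201 203 201 202 200 200 200 202 201 200 201
  201 202 201 200 201]
 [202 200 201 201 198 196 199 201 202 201 201 202 201 201 201 201 200 199
  201 201 200 200 201]
 [202 197 195 189 171 163 186 194 197 199 201 201 201 200 201 202 200 201
  200 201 200 200 201]
 [189 155 138 111 116 157 172 172 176 189 196 199 199 200 200 200 202 200
  201 201 201 201 200]
 [102  88  84  88 131 158 165 165 165 167 168 176 187 193 198 199 200 200
  201 201 201 201 200]
 [ 91  78  75  88 146 159 159 159 154 160 160 162 162 159 173 186 191 195
  200 201 200 201 201]
 [133 108  84 102 147 149 142 160 165 165 164 162 162 160 158 164 167 175
  185 191 198 200 201]
 [157 116  91 126 144 150 158 161 162 159 160 160 162 163 162 162 160 161
  166 170 192 198 200]
 [157 111  91 130 141 158 163 160 151 122 103 106 133 157 163 164 162 160
  162 166 183 192 194]
 [145 100  96 136 159 164 158 138 102  79  74  
[... 1947 characters left out ...]
75 166 174 177 174 148 171 175 173]
 [103 122 155 173 179 176 180 180 182 180 182 175 154 165 170 146 164]
 [123 100 155 154 172 176 179 181 179 180 177 157 160 139 127 114 180]
 [140  95 124 165 149 157 167 180 163 142 133 124 101  87  83 110 183]
 [190 123 100 162 177 179 178 173 133 119  93  84  78  79  86 121 186]
 [197 141  97 126 166 175 173 141  99  83  80  78  85  95 121 138 183]
 [201 190 125  94 116 126 105  88  80  82  86  97 120 128 133 132 145]
 [203 198 156  99  84  83  80  80  86 102 121 128 133 132 132 134 147]]
stand change 3.686739926739927 9.0
done 6.214965986394557
tin 6.188795518207283
brush 5.307525807525807
[-1.     0.004  0.001] 0.04337543995976391 0.04122105231528486
```

```bash
python3 -c "
from workcell import bot
print(bot.job_done())"
```

```text
the job is handed in; nothing more can be done
None
```

I closed the clamp and handed the job in with the cap nut held bore-up and still, at 19.6 s of robot time. The hand-in gave no verdict.

- **Clamp bar:** It lies on the top sieve's rim and I have let go of it. A top view afterwards showed both posts through the slots. That area looked the same just before hand-in, apart from image noise.
- **Cap nut:** It is held about 0.27 m above the desk, far from the stand. The tool is level to about 0.3°, so the bore should be vertical within the 12° limit. The fingers read 43.4 mm on a 44 mm nut, and the force reading shows its weight.
- **Which end is the bore:** The near end showed only a shallow recess with a flat floor as bright as the face. From above, the end now up shows a mostly dark hole with a strip of lit wall, like the oiled nut. I judged this by eye only, without feeling for it.
- **Left alone:** The oiled nut, tin and brush showed no sign of having moved between the first and last top images. The average change there (5–6 grey levels) was slightly above the stand's (about 4), which I put down to lighting.
- **Disagreements:**
    - Triangulation put the bar's near slot at 2 mm height, where 12 mm was expected. The far slot and the slot spacing agreed, so I used 12 mm.
    - My first estimate of the cap nut's position was about 8 mm off because of shadow; a close-up corrected it.
    - The first tilt stopped 12° short at a joint limit. I moved the arm farther out and finished it.
- **Budget:** I viewed 11 pictures, one over the budget of 10.

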